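Cock the spring gate of the clamping jig and pin it open

TASK

Get the clamping jig ready for loading: take the red-headed stop pin out of the pin stand, use its shank to draw the spring-loaded gate arm back from the fence until the pin is over the square socket, and, still holding the arm back with it, push the pin fully down into the socket. Then let go, so that the pin alone keeps the arm cocked open.

Things in the scene. Friction and masses are not known exactly. Their poses are not given: they have to be found in the camera images.
- red_pin: Stop pin, 90 g, red head (the equal pin with the yellow head is not wanted). Steel shank 14 mm diameter, 58 mm long, foot tapered to 9 mm over the last 6 mm; head above it 24 mm diameter, 40 mm tall, two dark rings. Origin: centre of the foot's end; z up along the pin. Stands upright in a hole of the stand, foot 5 mm above the bench, head at heights 63 to 103 mm: grasp that from above.
- stand: Fixed wooden block 130 (x) x 50 (y) x 45 mm high; origin: centre of its underside. Two holes, 17 mm wide and 40 mm deep, at x = -40 and +40 mm hold the red and the yellow pin, either way round. Fingers on the block's long sides (closing along its y) keep clear of the other pin.
- jig: Fixed plywood jig 220 (x) x 240 (y) x 30 mm. Origin: centre of its underside; +x to the fence, y along it, z up. Dark fence 200 mm long, inner face at x = +88, top at z = 60 mm. Gate arm: pivot at x = +30, y = +90 mm (cap to z = 80), 170 mm long, 18 wide, z = 34 to 54 mm. At rest it points to -y, fence-side face at x = +39 mm: a 49 mm gap to the fence takes the pin.
- socket (a point): Centre of the mouth of the square socket in the jig's base, framed in dark steel, at x = -56, y = -2, z = +30 mm in the jig; axes as the jig's. 18 x 18 mm with a 5 mm chamfer round the mouth; floor 24 mm below the mouth. A pin in it on the fence side of the arm stops the arm's return.
- gate (a joint): Angle of the gate arm, rad: 0 at rest (parallel to the fence), growing as it swings away from the fence (clockwise from above), stop at 1.25. A torsion spring drives it back to 0: 0.1 N m at rest, 0.37 N m at 0.9 rad (3 N at the pin). A pin centred over the socket, on the arm's fence side, holds it at about 0.87; seated and let go, at about 0.84, the pin leaning about 10 degrees.
There are look-alikes about, which are no part of the job. Of the things like the red_pin, leave any that is turquoise; of the rest the larger one is meant.

How it is judged:
On the way:
1. the gate arm is drawn back to the socket while the pin is still above it (value of joint gate above 0.7 rad and z of red_pin in the frame of jig above 0.02 m), for 0.05 s.
At the end, for the whole second after the job is handed in: The red pin stands at rest in the socket (foot within 12 mm of the socket's centre and less than 14 mm above the jig's underside, which is within 8 mm of the socket's floor; leaning less than 25 degrees) and the gate arm is held open by it at more than 0.7 rad (value of joint gate above 0.7 rad and horizontal distance between red_pin and socket below 0.012 m and z of red_pin in the frame of jig below 0.014 m and angle between red_pin's own z axis and vertical below 0.44 rad and linear speed of red_pin below 0.02 m/s); the robot touches nothing.
It also fails if it takes over 42 s, if anything falls off the work surface, if the arm or the gripper's body presses on something with over 40 N, if the wrist force passes 120 N, or if a joint passes its speed limit or range.

ROBOT

A 6-joint arm with a two-finger parallel gripper is mounted at the origin on a cart in front of the work surface, level with it; the furniture and walls round the work are solid. World frame = base frame: x ahead of the robot, y to its left, z up, the work surface at z = 0. Lengths are in m, angles in rad, forces in N, time in s.
With the tool pointing down it reaches from about 0.25 to 0.725 m from the base axis. Payload 4 kg.
Tool frame: the origin (TCP) lies at the very end of the fingers, on their centre line; the grasp point (between the pads) lies 19 mm behind it; z points along the fingers, y is the line along which they close (so a half turn about z gives the same grasp; the last joint's range is limited). The gripper opens to 85 mm and grips with 20 to 120 N. Pads are 22 mm wide; open, the fingers measure 114 mm over their backs; the gripper's body (76 mm by 85 mm) begins 54 mm behind the grasp point. The pads swing forward as they close: fully open they stand 13 mm farther back than shut.
Start: joints at [1.34, 0.241, 0.005, 1.335, 0, 1.571], TCP at [0.114, 0.487, 0.231] pointing down, gripper open.
Joint ranges: [-2.72, 2.72], [-1.05, 1.87], [-1.09, 1.28], [-1.99, 2.15], [-1.42, 1.44], [-3.14, 3.14]. Speed limits (rad/s): [2.79, 2.79, 3.14, 3.14, 3.14, 3.14].

INTERFACE

Orientations are given as a unit quaternion [x, y, z, w].
In Python, from workcell import bot, vision, workorder, boxes_of gives the robot as it stands.
- The arm moves only by the tool send_rows, never from a script. Its argument "motion" is text: rows parted by semicolons, each of 5 numbers parted by spaces: the closure, from -1 (fully open) to 1 (shut), so that 0 is half open, then the shift along the tool's x, y, z in cm, then the turn about the tool's z in rad. In form: claw x y z twist; .... A call has 1 to 5 rows; each row is the pose to reach, as a shift and turn from the pose commanded when the call began, along the tool's axes at that moment; what a row does not reach only later rows make up. A row lasts 1/10 s, in which the tool goes at most 50 mm and 8.59 degrees, less where a joint would pass 70% of its speed; a pose out of reach is approached as far as the arm can. A call with a gripper value outside its range is refused whole. The fingers move at their own pace and stop on an object; the grip force is fixed at half the most. Time passes only in rows, so rows that repeat a pose let the fingers close. It gives the time, the measured TCP pose, the force, the opening and the grip force at its end, in the units of the state.
- bot.get_obs(): the state, without advancing time (a new reading comes with each control period).
- vision.camera(name): name is "scene" or "top"; returns the picture (384x512x3 uint8, red, green, blue); there is no depth.
- vision.camera_model(name): a dict with "fov_y" (degrees; the focal length in pixels is half the picture's height over the tangent of half this angle, whatever the lens; pixels are square), "cx", "cy" (the principal point, pixels), "world_from_camera" (4x4, takes a point from camera to world coordinates). Camera axes: x right, y down, z forward; pixel columns grow to the right and rows downward; lengths in m; the calibration is good to about 2 mm. A picture is of the moment at which its call begins. camera_model takes no time and is no camera call.
- workorder.job_done(): hands the job in; it is judged then, once.
Trained networks look in the newest picture that a camera, given by its name, has taken for a name from the list of things; names that differ only in an ending like _2 or _b are one class to them, and where a whole thing is asked for, a point or a joint stands for the part that bears it (a point fixed in the world has none). Each returns a list of dicts, best first, with "conf" (0 to 1); they miss things now and then, are a little off and sometimes report something else, mostly with a low value. They report only what shows in the picture. A call takes as long as a camera call. They do not tell look-alikes from the thing itself.
- boxes_of(camera, target): "rect" ([centre column, centre row, width, height] in pixels, round what is visible of it).
The state is a dict: "clock": time; "joint_pos": joint angles; "joint_vel": joint speeds; "tau": joint torques, N m; "eef_pos": TCP position; "tool_rot": TCP orientation; "ft_force": force on the tool from outside, world axes, zero at the start; "ft_torque": the same for the moment, N m; "grip_width": finger opening in m; "grasp_force": force on a finger pad.
Only numpy, scipy, OpenCV 4.12 (cv2) and the standard library are available. Lean on these libraries where they do the work, as an engineer would, in place of code of your own. Each camera call takes 0.05 s, during which the arm holds its last target. There are 200 camera calls.

## Working session

There is one attempt and no reset: what is moved stays moved. The work goes in short steps, Python scripts to look and compute and a tool call to move; the robot and the scene stay as the last step left them, time stands still between calls to the robot, and variables do not carry over. Pictures are saved under pics/ and viewed, at most 10 in all, crops included, and the job is handed in when it is done.

Besides the shell and the picture viewer there is one more tool, called by a JSON object that holds its "api" and its "payload". send_rows: Moves the arm, as the interface text tells. Its arguments: {"type":"object","properties":{"motion":{"type":"string"}},"required":["motion"]}

```bash
mkdir -p pics; cat > h.py <<'E'
import numpy as np, cv2
from workcell import bot, vision, workorder, boxes_of
def ray(cam,u,v):
    m=vision.camera_model(cam); f=192/np.tan(np.radians(m["fov_y"])/2)
    T=np.array(m["world_from_camera"]); d=T[:3,:3]@np.array([(u-m["cx"])/f,(v-m["cy"])/f,1]); return T[:3,3],d
def at(cam,u,v,z):
    o,d=ray(cam,u,v); return o+d*(z-o[2])/d[2]
def proj(cam,p):
    m=vision.camera_model(cam); f=192/np.tan(np.radians(m["fov_y"])/2)
    T=np.array(m["world_from_camera"]); c=T[:3,:3].T@(np.asarray(p)-T[:3,3]); return np.array([m["cx"]+f*c[0]/c[2],m["cy"]+f*c[1]/c[2]])
def snap(cam,name):
    im=vision.camera(cam)[:,:,::-1]; cv2.imwrite(f"pics/{name}.png",im); return im
E
python3 - <<'E'
from h import *
for c in("scene","top"):
    snap(c,c+"0"); m=vision.camera_model(c); print(c,m["fov_y"],m["cx"],m["cy"],np.round(m["world_from_camera"],3).tolist())
    for t in("red_pin","stand","jig","socket","gate"):
        for b in boxes_of(c,t)[:4]: print(t,np.round(b["rect"]),round(b["conf"],2))
print(bot.get_obs())
E
```

```text
scene 47.63169133983111 258.9968456847528 187.67386689825156 [[-0.839, -0.365, 0.403, 0.191], [-0.543, 0.59, -0.598, 0.647], [-0.019, -0.72, -0.693, 0.655], [0.0, 0.0, 0.0, 1.0]]
red_pin [226. 239.  17.  32.] 0.83
red_pin [174. 246.  11.  42.] 0.61
red_pin [202. 226.  16.  30.] 0.54
stand [250. 270.  76.  56.] 0.73
jig [266. 172. 146. 115.] 0.82
socket [267. 171. 144. 115.] 0.65
gate [226. 238.  17.  29.] 0.58
gate [250. 160.  53.  49.] 0.57
top 42.323743075224144 252.9937679863037 191.00364579194135 [[0.019, -0.971, 0.237, 0.28], [-1.0, -0.017, 0.01, 0.151], [-0.006, -0.238, -0.971, 1.038], [0.0, 0.0, 0.0, 1.0]]
red_pin [208. 164.   8.  21.] 0.68
red_pin [193. 194.  11.  16.] 0.63
red_pin [170. 163.  22.  24.] 0.58
stand [199. 221.  36.  68.] 0.64
jig [313. 172. 119. 110.] 0.96
socket [312. 172. 118. 112.] 0.66
gate [307. 154.  85.  15.] 0.79
gate [194. 196.  11.  16.] 0.39
{'clock': 0.6, 'joint_pos': array([ 1.34003197e+00,  2.40564751e-01,  4.97295650e-03,  1.33518292e+00,
       -1.78051535e-05,  1.57080628e+00]), 'joint_vel': array([-1.61812027e-04, -3.04855852e-04, -8.12543422e-04,  4.51477937e-05,
        1.72296939e-04, -4.70608772e-04]), 'tau': array([-9.56600798e-05, -3.71974933e+01,  2.52570999e+01,  1.42041914e-03,
       -9.64205356e-05, -2.92170981e-06]), 'eef_pos': array([0.11436462, 0.48673837, 0.23131375]), 'tool_rot': array([1.15131279e-01, 9.93350285e-01, 9.71092207e-06, 1.00875796e-05]), 'ft_force': array([0.18564687, 0.65461454, 0.08881327]), 'ft_torque': array([-0.01988625, -0.00039876,  0.02388733]), 'grasp_force': 0.0, 'grip_width': 0.08552397658512383}
```

View pics/top0.png

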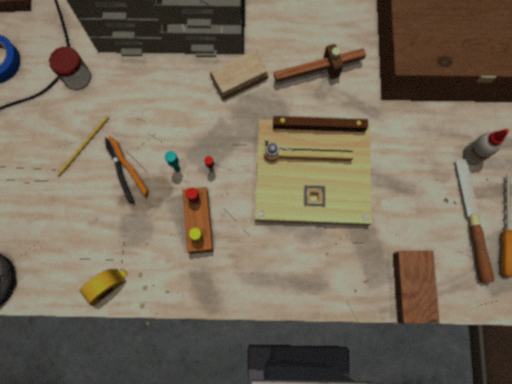

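View pics/scene0.png

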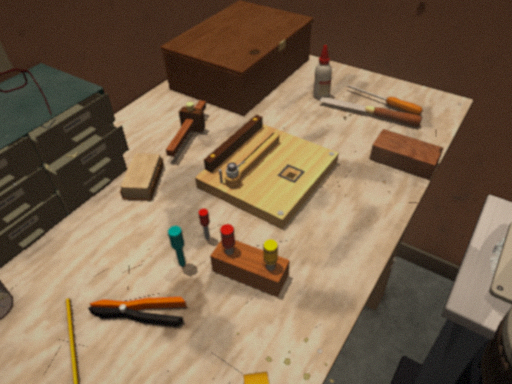

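The red-headed pin stands in the stand's far hole, at top view (193,194) and scene view (228,237). The loose red pin at (208,161) is smaller, and there is a turquoise one at (172,160). In the top view the jig is at (313,172) with its fence on the far side (+x), the pivot at (271,151) and the socket at (315,196).

```bash
cat > m.py <<'E'
from h import *
im={c:cv2.imread(f"pics/{c}0.png") for c in("top","scene")}
def blob(c,lo,hi,box):
    x0,y0,x1,y1=box; hsv=cv2.cvtColor(im[c][y0:y1,x0:x1],cv2.COLOR_BGR2HSV); hsv[...,0]=(hsv[...,0].astype(int)+20)%180
    m=cv2.inRange(hsv,lo,hi); n,_,s,ce=cv2.connectedComponentsWithStats(m); i=1+np.argmax(s[1:,4]); return s[i]+[x0,y0,0,0,0],ce[i]+[x0,y0]
from scipy.optimize import least_squares
obs={}
for n,lo,hi,bt,bs in (("red",(10,140,60),(28,255,255),(182,182,205,208),(215,222,240,252)),("yel",(40,150,80),(60,255,255),(185,222,207,246),(260,235,282,268))):
    o=[("top",)+tuple(blob("top",lo,hi,bt)),("scene",)+tuple(blob("scene",lo,hi,bs))]
    for q in o: print(n,q)
    # centroid of visible head ~ head centre z=.083 (a bit up)
    r=least_squares(lambda p:np.concatenate([proj(c,p)-ce for c,s,ce in o]),[.3,.25,.08]); print(n,r.x,r.fun)
E
python3 m.py; python3 - <<'E'
import cv2
i=cv2.imread('pics/top0.png')[105:235,180:385]
cv2.imwrite('pics/c1.png',cv2.resize(i,None,fx=3.9,fy=3.9,interpolation=cv2.INTER_CUBIC))
E
```

```text
red ('top', array([185, 188,  14,  13, 128]), array([191.4453125, 193.3671875]))
red ('scene', array([220, 224,  15,  25, 269]), array([227.28624535, 235.32713755]))
red [0.50526418 0.28204049 0.08507679] [ 0.20894796  0.56269257 -0.49242501 -0.15515547]
yel ('top', array([188, 227,  14,  14, 145]), array([194.64137931, 233.4137931 ]))
yel ('scene', array([264, 239,  14,  15, 148]), array([270.25      , 245.42567568]))
yel [0.42496308 0.27083041 0.09876621] [-0.05522264 -0.17966337  0.15227059  0.04618708]
```

View pics/c1.png

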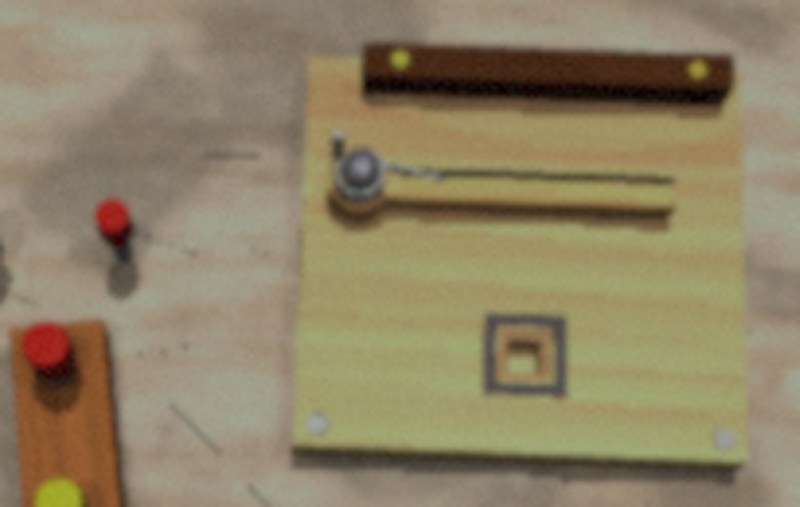

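The crop shows the socket frame centred at crop (526,355), the jig top corners at (294,448), (745,458) and (308,57), and the pivot cap at (361,165). Next I fit the jig pose and work out the first move.

```bash
cat >> m.py <<'E'
print("heads@top z: red",at("top",191.7,193.4,.088),"yel",at("top",195,233.8,.088))
F=lambda x,y:(180+x/3.9,105+y/3.9)
P=[((-.11,.12,.03),F(294,448)),((-.11,-.12,.03),F(745,458)),((.11,.12,.03),F(308,57)),((-.056,-.002,.03),F(526,355)),((.03,.09,.08),F(361,162))]
def J(p,q): c,s=np.cos(p[2]),np.sin(p[2]); return np.array([p[0]+c*q[0]-s*q[1],p[1]+s*q[0]+c*q[1],q[2]])
r=least_squares(lambda p:np.concatenate([proj("top",J(p,q))-uv for q,uv in P]),[.55,.03,0],loss="soft_l1")
print("jig",r.x.round(4),r.fun.round(1).reshape(-1,2).tolist()); p=r.x
for n,q in(("socket",(-.056,-.002,.03)),("entry",(.062,-.03,.03)),("cap",(.03,.09,.08))): print(n,J(p,q).round(4),"scene px",proj("scene",J(p,q)).round(1))
E
python3 m.py|tail -6
```

```text
yel [0.42496308 0.27083041 0.09876621] [-0.05522264 -0.17966337  0.15227059  0.04618708]
heads@top z: red [0.50564899 0.28160051 0.088     ] yel [0.4255323  0.27135051 0.088     ]
jig [ 0.5751  0.0338 -0.0153] [[-0.0, -0.7], [0.9, 0.6], [-0.3, -0.3], [-0.2, -0.4], [-0.2, 0.8]]
socket [0.5191 0.0327 0.03  ] scene px [291.7 172.9]
entry [0.6367 0.0029 0.03  ] scene px [253.6 147.5]
cap [0.6065 0.1233 0.08  ] scene px [232.6 164.8]
```

{"api": "send_rows", "payload": {"motion": "-1 0 0 0 -0.15; -1 -5 -5 0 -0.3; -1 -10 -10 0 -0.33; -1 -15 -10 0 -0.33; -1 -20 -10 0 -0.33"}}

```text
clock: 1.1
eef_pos: [0.2545, 0.3545, 0.2318]
tool_rot: [-0.05, 0.999, 0.0, 0.0]
ft_force: [0.4, 1.4, -0.1]
grip_width: 0.0851
grasp_force: 0.0
```

{"api": "send_rows", "payload": {"motion": "-1 -5 -2 0 -0.03; -1 -10 -4 0 -0.03; -1 -15 -6 0 -0.03; -1 -19 -8 0 -0.03; -1 -19 -8 0 -0.03"}}

```text
clock: 1.6
eef_pos: [0.456, 0.2934, 0.2306]
tool_rot: [-0.062, 0.998, -0.0, 0.001]
ft_force: [-0.1, -0.6, 0.1]
grip_width: 0.085
grasp_force: 0.0
```

{"api": "send_rows", "payload": {"motion": "-1 0 0 0 0; -1 0 0 0 0; -1 0 0 0 0"}}

```text
clock: 1.9
eef_pos: [0.4499, 0.2963, 0.2315]
tool_rot: [-0.066, 0.998, 0.0, -0.0]
ft_force: [-1.0, 0.2, 0.3]
grip_width: 0.0854
grasp_force: 0.0
```

```bash
python3 - <<'E'
from h import *
o=bot.get_obs(); print(o["clock"],o["eef_pos"],o["tool_rot"],o["joint_pos"])
i=snap("top","t1"); j=snap("scene","s1")
a=cv2.resize(i[140:270,130:270],None,fx=2.8,fy=2.8); b=cv2.resize(j[140:270,160:300],None,fx=2.8,fy=2.8)
cv2.imwrite("pics/c2.png",np.hstack([a,b]))
E
```

```text
1.9 [0.44985907 0.29628618 0.23151144] [-6.55434374e-02  9.97849693e-01  5.68273104e-05 -2.12684021e-04] [5.82237070e-01 3.17817808e-01 1.10114039e-01 1.36340627e+00
 3.08938344e-04 4.51056104e-01]
```

View pics/c2.png

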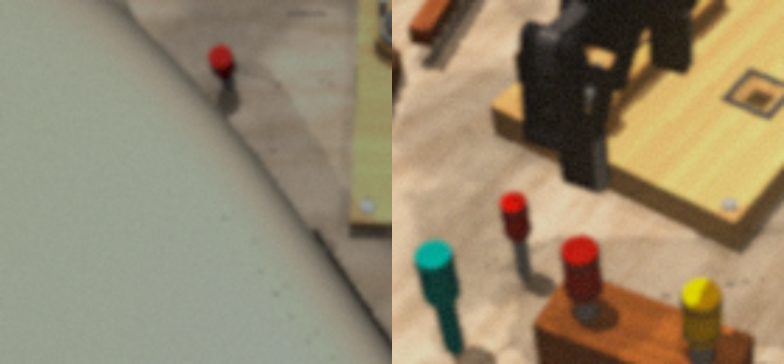

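The top view is blocked by the arm. The scene view shows the gripper above and behind the upright red pin, with its head at crop (580,260). I go over the pin and descend.

{"api": "send_rows", "payload": {"motion": "-1 -3 -1 0 0; -1 -5.3 -2.1 0 0; -1 -5.3 -2.1 4 0; -1 -5.3 -2.1 8.5 0; -1 -5.3 -2.1 8.5 0"}}

```text
clock: 2.5
eef_pos: [0.5012, 0.2796, 0.14]
tool_rot: [-0.065, 0.998, -0.003, -0.006]
ft_force: [-1.1, -0.3, -1.4]
grip_width: 0.0857
grasp_force: 0.0
```

{"api": "send_rows", "payload": {"motion": "-1 0 0 0 0; -1 0 0 0 0"}}

```text
clock: 2.7
eef_pos: [0.5078, 0.283, 0.1493]
tool_rot: [-0.065, 0.998, 0.001, 0.002]
ft_force: [0.9, -0.5, 0.4]
grip_width: 0.0854
grasp_force: 0.0
```

```bash
python3 - <<'E'
from h import *
o=bot.get_obs(); print(o["clock"],o["eef_pos"],o["tool_rot"])
j=snap("scene","s2")
cv2.imwrite("pics/c3.png",cv2.resize(j[170:300,160:310],None,fx=4,fy=4,interpolation=cv2.INTER_CUBIC))
E
```

```text
2.7 [0.50777524 0.28298125 0.14927341] [-0.06503966  0.99787985  0.00102043  0.00214648]
```

View pics/c3.png

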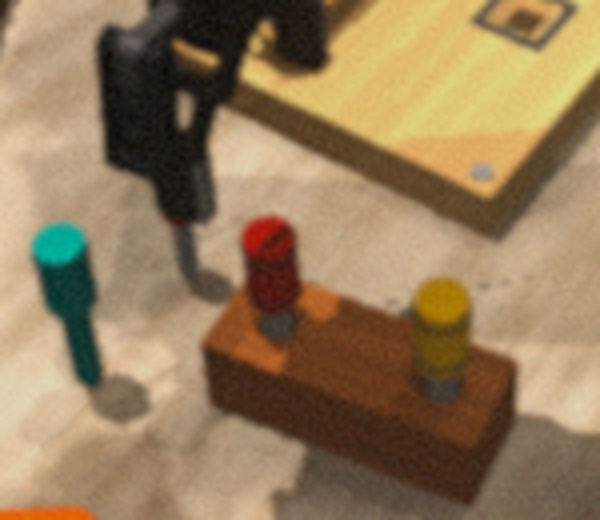

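The red head is at crop (270,240), upright in the stand. The near finger tip is at crop (185,215) and the far one at about (305,60). I compare these with the projected tool pose.

```bash
python3 - <<'E'
from h import *
o=bot.get_obs(); p=o["eef_pos"]; y=np.array([-.131,.991,0])
for d in(-.048,0,.048): print(d,((proj("scene",p+d*y+[0,0,.013])-[160,170])*4).round())
print(((proj("scene",[.5055,.2818,.103])-[160,170])*4).round())
E
```

```text
-0.048 [302.  56.]
0 [246. 133.]
0.048 [184. 216.]
[264. 232.]
```

{"api": "send_rows", "payload": {"motion": "-1 0 0 3 0; -1 0 0 6 0; -1 0 0 8 0; -1 0 0 8 0; -1 0 0 8 0"}}

```text
clock: 3.25
eef_pos: [0.5077, 0.2824, 0.0683]
tool_rot: [-0.065, 0.998, 0.001, 0.001]
ft_force: [-0.5, -0.8, -0.1]
grip_width: 0.0858
grasp_force: 0.0
```

{"api": "send_rows", "payload": {"motion": "0 0 0 0 0; 1 0 0 0 0; 1 0 0 0 0; 1 0 0 0 0; 1 0 0 0 0"}}

```text
clock: 3.75
eef_pos: [0.5069, 0.2819, 0.067]
tool_rot: [-0.065, 0.998, 0.0, 0.0]
ft_force: [-0.5, 0.5, 3.6]
grip_width: 0.0226
grasp_force: 58.5
```

{"api": "send_rows", "payload": {"motion": "1 0 0 0 0; 1 0 0 0 0; 1 0 0 0 0"}}

```text
clock: 4.05
eef_pos: [0.5069, 0.2819, 0.067]
tool_rot: [-0.065, 0.998, 0.0, 0.001]
ft_force: [-0.5, -0.3, 5.3]
grip_width: 0.0226
grasp_force: 58.5
```

{"api": "send_rows", "payload": {"motion": "1 0 0 -2 0; 1 0 0 -4 0; 1 0 0 -7 0; 1 0 0 -11 0; 1 0 0 -12 0"}}

```text
clock: 4.55
eef_pos: [0.5085, 0.2826, 0.1904]
tool_rot: [-0.065, 0.998, 0.001, 0.003]
ft_force: [0.9, 0.3, -0.4]
grip_width: 0.0222
grasp_force: 59.3
```

{"api": "send_rows", "payload": {"motion": "1 0 0 0 0; 1 0 0 0 0"}}

```text
clock: 4.75
eef_pos: [0.5058, 0.2812, 0.1846]
tool_rot: [-0.065, 0.998, -0.001, -0.001]
ft_force: [0.5, -0.6, -1.2]
grip_width: 0.0228
grasp_force: 59.3
```

```bash
cat > d.py <<'E'
from h import *
from scipy.spatial.transform import Rotation as R
import sys
o=bot.get_obs(); p=o["eef_pos"]; M=R.from_quat(o["tool_rot"]).as_matrix()
c,s=np.cos(-.0153),np.sin(-.0153); A=np.array([[c,-s],[s,c]]); O=np.array([.5751,.0338])
print(o["clock"],p.round(4),"grip",o["grip_width"],o["ft_force"].round(1),"jig TCP",(A.T@(p[:2]-O)).round(4),"tool y ang",np.degrees(np.arctan2(M[1,1],M[0,1])).round(1),"j",o["joint_pos"].round(2))
for a in sys.argv[1:]:
    x,y,z=map(float,a.split(",")); w=np.r_[O+A@[x,y],z]; print(a,"tool cm",(100*M.T@(w-p)).round(2))
E
python3 d.py .062,-.03,.187 .06,-.03,.099 -.056,-.002,.099
python3 - <<'E'
from h import *
snap("scene","s3")
j=cv2.imread("pics/s3.png")
cv2.imwrite("pics/c4.png",cv2.resize(j[80:280,150:350],None,fx=2.9,fy=2.9))
E
```

```text
4.75 [0.5058 0.2812 0.1846] grip 0.022796422117760718 [ 0.5 -0.6 -1.2] jig TCP [-0.0731  0.2463] tool y ang 97.4 j [0.51 0.42 0.14 1.29 0.   0.38]
.062,-.03,.187 tool cm [ -9.39 -29.29  -0.23]
.06,-.03,.099 tool cm [ -9.21 -29.25   8.57]
-.056,-.002,.099 tool cm [  1.86 -24.81   8.59]
```

View pics/c4.png

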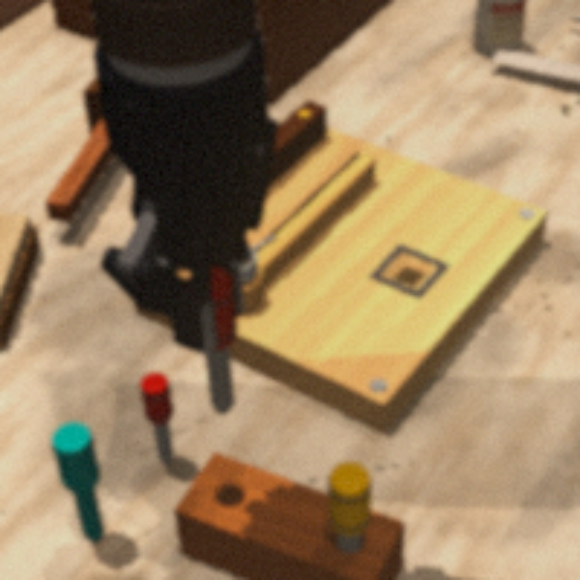

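The pin is held and hangs upright, with its foot at crop (221,405) and its head bottom at about (221,345). The hole in the stand is empty. I check how far the pin is off the tool axis.

```bash
python3 - <<'E'
from h import *
p=np.array([.5058,.2812,.1846-.062])
print((proj("scene",p)-[150,80])*2.9, (proj("scene",p+[0,0,.098])-[150,80])*2.9)
print(at("scene",150+221/2.9,80+403/2.9,p[2])-p)
E
```

```text
[218.12743696 405.91585512] [204.1370766  277.97200634]
[-7.75680672e-05 -2.65815263e-03 -5.55111512e-17]
```

{"api": "send_rows", "payload": {"motion": "1 -2 -5 0 0.1; 1 -4 -10 0 0.2; 1 -5 -15 0 0.3; 1 -6 -20 0 0.3; 1 -7 -23 0 0.3"}}

```text
clock: 5.3
eef_pos: [0.6047, 0.0598, 0.1836]
tool_rot: [0.086, 0.996, -0.001, -0.002]
ft_force: [1.2, 0.7, -1.6]
grip_width: 0.0228
grasp_force: 59.3
```

{"api": "send_rows", "payload": {"motion": "1 0 0 0 0; 1 0 0 0 0; 1 0 0 0 0"}}

```text
clock: 5.6
eef_pos: [0.6045, 0.0633, 0.1848]
tool_rot: [0.085, 0.996, -0.0, -0.002]
ft_force: [0.1, 0.1, -1.0]
grip_width: 0.0226
grasp_force: 59.4
```

```bash
python3 d.py .062,-.03,.187 .06,-.03,.099
```

```text
5.6 [0.6045 0.0633 0.1848] grip 0.02258513421974845 [ 0.1  0.1 -1. ] jig TCP [0.029 0.03 ] tool y ang 80.3 j [0.1  0.48 0.23 1.33 0.   0.27]
.062,-.03,.187 tool cm [-4.19 -5.42 -0.23]
.06,-.03,.099 tool cm [-4.02 -5.44  8.57]
```

{"api": "send_rows", "payload": {"motion": "1 -1 -1 0 -0.15; 1 -2 -2 0 -0.3; 1 -3 -3 0 -0.45; 1 -4.2 -5.4 0 -0.6; 1 -4.2 -5.4 0 -0.7"}}

```text
clock: 6.1
eef_pos: [0.638, 0.0017, 0.1856]
tool_rot: [-0.264, 0.965, -0.0, -0.0]
ft_force: [-0.3, 0.0, -0.6]
grip_width: 0.0226
grasp_force: 59.4
```

{"api": "send_rows", "payload": {"motion": "1 0 0 0 0; 1 0 0 0 0; 1 0 0 0 0"}}

```text
clock: 6.4
eef_pos: [0.6375, 0.0036, 0.1862]
tool_rot: [-0.262, 0.965, 0.0, -0.0]
ft_force: [-0.9, 1.1, -1.5]
grip_width: 0.0226
grasp_force: 59.4
```

```bash
python3 d.py .062,-.03,.187 .06,-.03,.099; python3 - <<'E'
from h import *
j=snap("scene","s4"); i=snap("top","t4")
cv2.imwrite("pics/c5.png",cv2.resize(j[70:250,150:400],None,fx=3.2,fy=3.2))
E
```

```text
6.4 [0.6375 0.0036 0.1862] grip 0.02263213084687802 [-0.9  1.1 -1.5] jig TCP [ 0.0628 -0.0292] tool y ang 120.4 j [ 0.01  0.54  0.33  1.36  0.   -0.52]
.062,-.03,.187 tool cm [ 0.11 -0.03 -0.08]
.06,-.03,.099 tool cm [0.28 0.08 8.72]
```

View pics/c5.png

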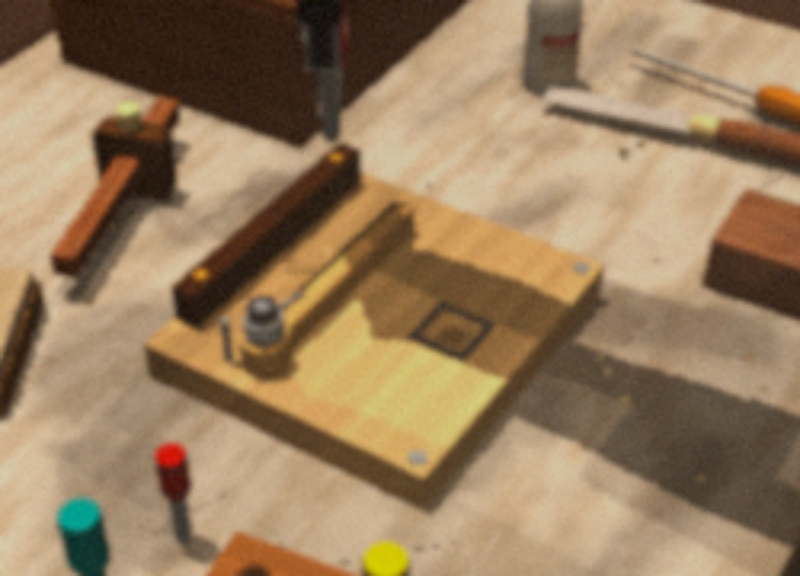

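The pin's foot is at crop (330,138), high over the gap between fence and gate arm. I descend into the gap and check.

{"api": "send_rows", "payload": {"motion": "1 0 0 3 0; 1 0 0 6 0; 1 0 0 8 0; 1 0 0 8.7 0; 1 0 0 8.7 0"}}

```text
clock: 7.0
eef_pos: [0.637, 0.0025, 0.0983]
tool_rot: [-0.262, 0.965, 0.0, -0.001]
ft_force: [-0.2, -0.4, -1.3]
grip_width: 0.0229
grasp_force: 59.4
```

{"api": "send_rows", "payload": {"motion": "1 0 0 0 0; 1 0 0 0 0"}}

```text
clock: 7.2
eef_pos: [0.6391, 0.0023, 0.1012]
tool_rot: [-0.261, 0.965, -0.0, 0.002]
ft_force: [0.1, 0.0, -1.1]
grip_width: 0.0228
grasp_force: 59.4
```

```bash
python3 d.py .03,-.026,.099 .0,-.019,.099 -.03,-.009,.099 -.056,-.002,.099; python3 - <<'E'
from h import *
j=snap("scene","s5")
cv2.imwrite("pics/c6.png",cv2.resize(j[90:220,180:330],None,fx=4,fy=4,interpolation=cv2.INTER_CUBIC))
p=bot.get_obs()["eef_pos"]; print((proj("scene",p-[0,0,.062])-[180,90])*4)
E
```

```text
7.2 [0.6391 0.0023 0.1012] grip 0.022769626943324545 [ 0.1  0.  -1.1] jig TCP [ 0.0645 -0.0306] tool y ang 120.3 j [ 0.    0.59  0.19  1.17  0.   -0.53]
.03,-.026,.099 tool cm [2.71 2.18 0.2 ]
.0,-.019,.099 tool cm [4.92 4.33 0.19]
-.03,-.009,.099 tool cm [6.96 6.74 0.18]
-.056,-.002,.099 tool cm [8.83 8.68 0.18]
[291.29195137 215.53910523]
```

View pics/c6.png

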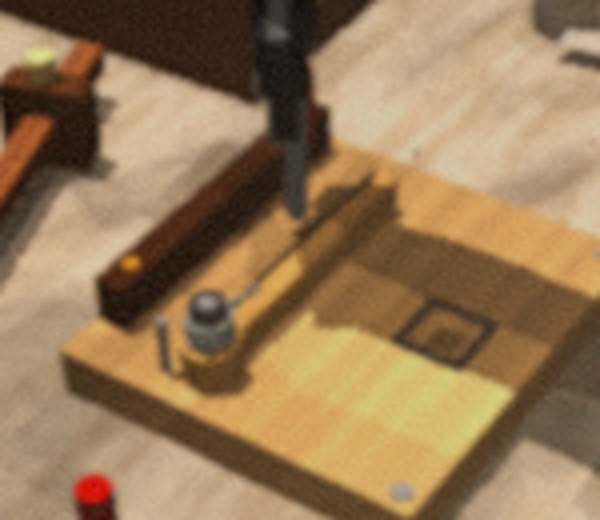

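The foot is in the gap at crop (295,215), where the projection puts it. Now I draw the arm back.

{"api": "send_rows", "payload": {"motion": "1 1.3 1.1 0 0; 1 2.6 2.1 0 0; 1 3.8 3.2 0 0; 1 4.9 4.3 0 0; 1 5.5 5 0 0"}}

```text
clock: 7.75
eef_pos: [0.5661, 0.0176, 0.1009]
tool_rot: [-0.261, 0.965, -0.001, 0.002]
ft_force: [3.4, 0.8, -1.6]
grip_width: 0.0225
grasp_force: 59.4
```

{"api": "send_rows", "payload": {"motion": "1 0 0 0 0; 1 0 0 0 0"}}

```text
clock: 7.95
eef_pos: [0.5666, 0.0174, 0.1005]
tool_rot: [-0.262, 0.965, -0.001, 0.001]
ft_force: [1.7, -1.4, 0.1]
grip_width: 0.0224
grasp_force: 59.4
```

```bash
python3 d.py -.03,-.009,.099 -.056,-.002,.099 -.059,.001,.099
```

```text
7.95 [0.5666 0.0174 0.1005] grip 0.02239280255990527 [ 1.7 -1.4  0.1] jig TCP [-0.0083 -0.0166] tool y ang 120.3 j [ 0.03  0.46 -0.04  1.07 -0.   -0.5 ]
-.03,-.009,.099 tool cm [1.47 1.77 0.14]
-.056,-.002,.099 tool cm [3.33 3.72 0.13]
-.059,.001,.099 tool cm [3.43 4.13 0.13]
```

{"api": "send_rows", "payload": {"motion": "1 0.8 0.9 0 0; 1 1.5 1.8 0 0; 1 2.3 2.7 0 0; 1 3 3.3 0 0; 1 3.4 3.8 0 0"}}

```text
clock: 8.45
eef_pos: [0.5162, 0.0331, 0.0994]
tool_rot: [-0.261, 0.965, -0.0, 0.0]
ft_force: [3.7, -1.4, -0.8]
grip_width: 0.0228
grasp_force: 59.5
```

{"api": "send_rows", "payload": {"motion": "1 0 0 0 0; 1 0 0 0 0; 1 0 0 0 0"}}

```text
clock: 8.75
eef_pos: [0.5164, 0.0327, 0.0993]
tool_rot: [-0.261, 0.965, -0.0, -0.0]
ft_force: [1.6, -3.4, 0.9]
grip_width: 0.0228
grasp_force: 59.6
```

```bash
python3 d.py -.056,-.002,.099; python3 - <<'E'
from h import *
j=snap("scene","s6")
cv2.imwrite("pics/c7.png",cv2.resize(j[110:220,210:350],None,fx=5,fy=5,interpolation=cv2.INTER_CUBIC))
p=bot.get_obs()["eef_pos"]; print((proj("scene",p-[0,0,.062])-[210,110])*5,(proj("scene",[.5191,.0327,.03])-[210,110])*5)
E
```

```text
8.75 [0.5164 0.0327 0.0993] grip 0.022819592460894426 [ 1.6 -3.4  0.9] jig TCP [-0.0587 -0.002 ] tool y ang 120.3 j [ 0.06  0.37 -0.17  1.03 -0.   -0.47]
-.056,-.002,.099 tool cm [-0.23 -0.14  0.02]
[414.70421232 304.21865898] [408.63730847 314.56821308]
```

View pics/c7.png

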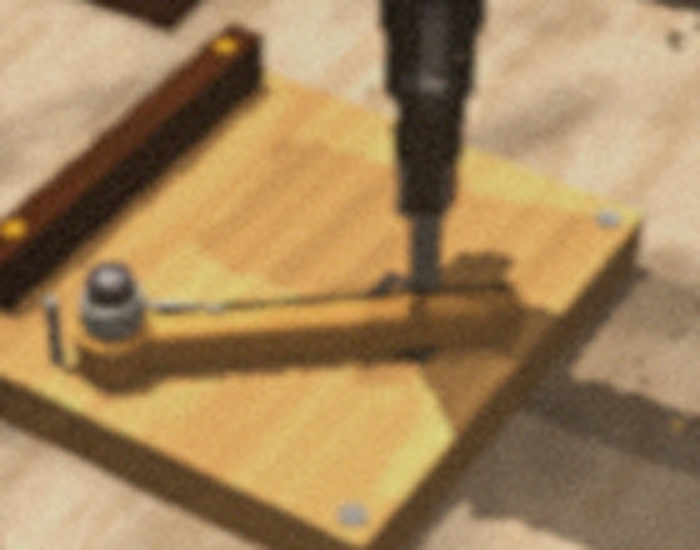

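The arm is drawn back over the socket, with the pin's shank at crop (425,255) on its fence side. The frame's left and front corners show at (385,283) and (415,355). I check the shank against its expected pixel position.

```bash
python3 - <<'E'
from h import *
p=bot.get_obs()["eef_pos"]
for z in(.037,.055,.07,.09):
  print(z,(proj("scene",[p[0],p[1],z])-[210,110])*5)
im=cv2.imread("pics/s6.png")
print(im[110+48:110+56,210+76:210+96].mean(2).round().astype(int))
for c in [(-.016,.016),(-.016,-.016),(.016,.016),(.016,-.016)]: print(c,(proj("scene",[.5191+c[0],.0327+c[1],.03])-[210,110])*5)
E
```

```text
0.037 [414.68850584 304.55606967]
0.055 [416.17827769 272.55240337]
0.07 [417.45118719 245.20743043]
0.09 [419.19468621 207.75313097]
[[149 151 149 147 148 126  91  59  54  63  63  88 120 157 159 160 163 165
  162 166]
 [146 152 148 154 147 123  90  64  63  61  62  85 126 153 158 160 159 152
  159 154]
 [151 144 153 152 152 121  85  69  59  64  65  81 124 154 156 138 125 125
  130 126]
 [151 149 150 156 146 128  89  64  60  55  62  79 124 145 135 111  92  89
   96  95]
 [151 154 152 159 150 124  85  67  64  59  66  84 119 126 110  96  83  86
   82  84]
 [148 148 149 150 151 123  88  61  60  60  64  80  90  98  93  88  85  77
   77  80]
 [138 121 115 129 133 114  83  66  61  64  63  67  77  88  86  78  83  87
   78  81]
 [119  88  85  92 102  91  74  64  65  61  65  66  80  80  80  86  81  77
   79  83]]
(-0.016, 0.016) [422.73906676 349.53571417]
(-0.016, -0.016) [459.52342641 306.46035034]
(0.016, 0.016) [357.40974319 322.73047981]
(0.016, -0.016) [395.01155614 280.78104273]
```

In the same picture the pin sits about 5 mm to the right of the socket centre, so I shift it back and then go down in steps.

{"api": "send_rows", "payload": {"motion": "1 -0.3 0 0 0; 1 -0.5 0 0 0; 1 -0.5 0 0.5 0; 1 -0.5 0 0.9 0; 1 -0.5 0 1.2 0"}}

```text
clock: 9.3
eef_pos: [0.5212, 0.036, 0.087]
tool_rot: [-0.262, 0.965, 0.0, 0.0]
ft_force: [2.3, -2.6, 0.7]
grip_width: 0.0226
grasp_force: 59.6
```

{"api": "send_rows", "payload": {"motion": "1 0 0 0 0; 1 0 0 0.3 0; 1 0 0 0.3 0"}}

```text
clock: 9.6
eef_pos: [0.5208, 0.0359, 0.084]
tool_rot: [-0.262, 0.965, 0.0, -0.0]
ft_force: [2.6, -1.5, -2.0]
grip_width: 0.0225
grasp_force: 59.6
```

```bash
python3 d.py -.056,-.002,.068; python3 -c "
from workcell import bot;print(bot.get_obs()['ft_torque'])"
```

```text
9.6 [0.5208 0.0359 0.084 ] grip 0.02252368855758108 [ 2.6 -1.5 -2. ] jig TCP [-0.0543  0.0013] tool y ang 120.3 j [ 0.07  0.4  -0.18  0.99  0.   -0.46]
-.056,-.002,.068 tool cm [ 0.32 -0.19  1.6 ]
[-0.41159795 -0.63666064 -0.04054023]
```

The foot is 8 mm below the mouth without resistance, so I continue down.

{"api": "send_rows", "payload": {"motion": "1 0 0 0.4 0; 1 0 0 0.8 0; 1 0 0 1.2 0; 1 0 0 1.4 0; 1 0 0 1.5 0"}}

```text
clock: 10.1
eef_pos: [0.5206, 0.0357, 0.0689]
tool_rot: [-0.261, 0.965, 0.0, -0.0]
ft_force: [1.6, -1.9, 0.8]
grip_width: 0.0222
grasp_force: 59.6
```

{"api": "send_rows", "payload": {"motion": "1 0 0 0.1 0; 1 0 0 0.2 0; 1 0 0 0.2 0"}}

```text
clock: 10.4
eef_pos: [0.5209, 0.0358, 0.068]
tool_rot: [-0.262, 0.965, -0.0, 0.0]
ft_force: [1.0, -3.4, 5.5]
grip_width: 0.0227
grasp_force: 60.4
```

It touches the floor at TCP z = 0.068, as expected. I release.

{"api": "send_rows", "payload": {"motion": "0.3 0 0 -0.1 0; 0 0 0 -0.1 0; -1 0 0 -0.1 0; -1 0 0 -0.1 0; -1 0 0 -0.1 0"}}

```text
clock: 10.9
eef_pos: [0.5205, 0.036, 0.0681]
tool_rot: [-0.262, 0.965, 0.0, -0.0]
ft_force: [0.1, 0.0, -0.4]
grip_width: 0.0835
grasp_force: 0.0
```

{"api": "send_rows", "payload": {"motion": "-1 0 0 0 0; -1 0 0 -2 0; -1 0 0 -5 0; -1 0 0 -9 0; -1 0 0 -13 0"}}

```text
clock: 11.4
eef_pos: [0.5203, 0.0358, 0.1992]
tool_rot: [-0.262, 0.965, 0.0, -0.001]
ft_force: [1.0, 0.2, -0.8]
grip_width: 0.0855
grasp_force: 0.0
```

{"api": "send_rows", "payload": {"motion": "-1 4 0 0 0; -1 8 0 0 0; -1 12 2 0 0; -1 14 2 0 0; -1 14 2 0 0"}}

```text
clock: 11.9
eef_pos: [0.3874, -0.0182, 0.1985]
tool_rot: [-0.261, 0.965, 0.0, -0.0]
ft_force: [-0.2, -0.5, 0.1]
grip_width: 0.0856
grasp_force: 0.0
```

```bash
python3 d.py; python3 - <<'E'
from h import *
j=snap("scene","s7")
cv2.imwrite("pics/c8.png",cv2.resize(j[90:220,200:350],None,fx=4.5,fy=4.5,interpolation=cv2.INTER_CUBIC))
E
```

```text
11.9 [ 0.3874 -0.0182  0.1985] grip 0.08561378060869054 [-0.2 -0.5  0.1] jig TCP [-0.1869 -0.0549] tool y ang 120.2 j [-0.05  0.04 -0.32  1.21 -0.   -0.57]
```

View pics/c8.png

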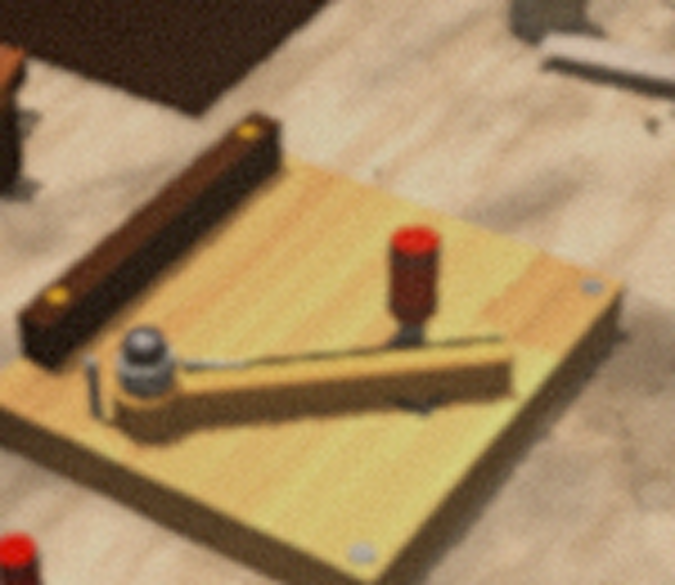

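The pin stands in the socket with its head at crop (414,275). Its underside is just above the arm's top, so it is fully seated. The arm rests open against it and the robot is clear.

```bash
python3 -c "
from workcell import workorder;print(workorder.job_done())"
```

```text
the job is handed in; nothing more can be done
None
```

The job is handed in: the red pin is seated in the socket and alone holds the gate arm open, and the robot is clear; the last camera picture showed this, but no verdict came back from the judging.

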